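# Fold the potter's measuring tools and put them away in their case

### The job

Fold the steel rule fully shut and close the lid of the black pocket scale until its catch holds it down, then put each away in its own bay of the wooden case, lying flat on the bay's floor and let go. Keep the scale upright throughout, and leave the other things on the bench where they are.

Things in the scene. Friction and masses are not known exactly. Their poses are not given: they have to be found in the camera images.
- rule_mid (a point): Centre of the folded rule: on the seam between its legs, 6 mm above its underside. Loose steel rule lying flat: two legs 15 mm wide, 12 mm thick. Folded they lie side by side: 165.5 x 31 mm over all (1 mm seam). x runs along the first leg away from the knuckle, z up; the first leg is on the -y side of the seam. Legs' ends 83 mm from here in +x. About 0.3 kg, varies by a third.
- rule_hinge (a point): Axis of the rule's round knuckle (radius 15.5 mm), 6 mm above its underside, 67 mm from rule_mid in -x; axes as rule_mid. It is fairly stiff (0.012 N m) and holds any angle, so pushing the second leg also shifts and turns the rest of the rule somewhat.
- rule_leg (a joint): Angle in rad between the rule's legs: 0 folded shut (hard stop), growing as the second leg swings counterclockwise seen from above (from +x towards +y of the first leg; its end is 150 mm from the knuckle axis); at most 2.6.
- scale_mid (a point): Middle of the loose black pocket scale, 12 mm above its underside. Tray 58 mm wide (x), 94 mm long (y from -44 to +50 mm), 16 mm tall, with a lid of the same outline, 8 mm thick, hinged on the long +x side: 24 mm tall when shut. A steel catch stands at the -y end at x = -20 mm (16 mm wide, out to y = -51 mm, 26 mm tall). Long sides are free to grip. z up. About 0.3 kg, varies.
- scale_hinge (a point): Middle of the lid's hinge line, which runs along the scale's y: 29 mm from the scale's middle in +x, 16 mm above its underside; axes as scale_mid. Shut, the lid reaches from here 58 mm in -x and 8 mm up.
- scale_lid (a joint): Lid angle in rad: 0 shut, 1.57 upright, more leans out to +x; at most 2.4. A weak spring lifts the lid towards 2.0 (0.5 N at the free edge when nearly shut), so it rises again unless pressed down with about 5 N near the free edge, right down to its stop, until the catch, which yields 2 mm outward, snaps over it and holds it.
- case: Fixed open wooden tray with two bays walled off on its floor; 224 mm (x) by 208 mm (y) outside, rim 32 mm above the bench and 7 mm thick, floor 6 mm above the bench. Origin at the middle of its underside, z up.
- rule_bay (a point): Centre, on the floor, of the rule's bay, 55 mm from the case's middle in +y; axes as case. 173 mm (x) by 37 mm (y) inside; walls 12 mm above the floor, 5 mm thick: full at the ends, 40 mm long pieces of side wall at the corners, the middle of the long sides open for fingers. The rule lies along x, either way round.
- scale_bay (a point): Centre, on the floor, of the scale's bay, 45 mm from the case's middle in -y; axes as case. 109 mm (x) by 64 mm (y) inside; walls 26 mm above the floor, 5 mm thick: full at the ends, 20 mm long pieces of side wall at the corners, the middle of the long sides open for fingers. The scale's long side (its y) lies along the bay's x, either way round.
- mug: Bystander, to be left alone: terracotta mug 80 mm across, 95 mm tall, with a handle; origin at its underside.
- brush: Bystander, to be left alone: brush lying flat, about 180 mm long; origin at its underside.
- rib: Bystander, to be left alone: dark wooden disc (throwing rib), 76 mm across, 7 mm thick; origin at its underside.
- spatula: Bystander, to be left alone: spatula lying flat; origin at its underside.
- jar: Bystander, to be left alone: jar 68 mm across, 90 mm tall; origin at its underside.
- sprig: Bystander, to be left alone: small round plaster mould, 56 mm across, 22 mm tall; origin at its underside.
Mind the look-alikes: they are no part of the job. Of the things shaped like the part that bears scale_mid, the black one is meant. What is shaped like the part that bears rule_mid but red is not meant.

How it is judged (in metres and radians):
At the end, for the whole second after the job is handed in: Rule folded (within 0.08 rad) and scale lid held shut (within 0.1 rad), each lying flat, at rest and released in its own bay: centred within 7 mm along and 6 mm across, within 3 mm of resting on the floor, in line within 0.08 rad (rule) or 0.1 rad (scale) (value of joint rule_leg below 0.08 rad and value of joint scale_lid below 0.1 rad and x of rule_mid in the frame of rule_bay between -0.007 and 0.007 m and y of rule_mid in the frame of rule_bay between -0.006 and 0.006 m and z of rule_mid in the frame of rule_bay between 0.003 and 0.009 m and angle between the x axis of rule_mid and the x axis of rule_bay, either way round below 0.08 rad and angle between each of rule_mid, scale_mid's own z axis and vertical below 0.06 rad and x of scale_mid in the frame of scale_bay between -0.007 and 0.007 m and y of scale_mid in the frame of scale_bay between -0.006 and 0.006 m and z of scale_mid in the frame of scale_bay between 0.009 and 0.015 m and angle between the y axis of scale_mid and the x axis of scale_bay, either way round below 0.1 rad and velocity of joint each of rule_leg, scale_lid below 0.05 rad/s); the robot touches nothing.
It fails at once if the scale is tipped by more than about 40 degrees (angle between scale_mid's own z axis and vertical above 0.7 rad).
It fails at once if one of the other things on the bench is shifted by more than 30 mm (distance of any of mug, brush, rib, spatula, jar, sprig from where it was at the start of the episode above 0.03 m).
It also fails if it takes over 72 s, if anything falls off the work surface, if the arm or the gripper's body presses on something with over 40 N, if the wrist force passes 120 N, or if a joint passes its speed limit or range.

### The arm

A 6-joint arm with a two-finger parallel gripper is mounted at the origin on the work surface. World frame = base frame: x ahead of the robot, y to its left, z up, the work surface at z = 0. Lengths are in mm, angles in rad, forces in N, time in s.
With the tool pointing down it reaches from about 300 to 750 mm from the base axis. Payload 8.5 kg.
Tool frame: the origin (TCP) lies midway between the tips of the shut fingers; the grasp point (between the pads) lies 19 mm behind it; z points along the fingers, y is the direction in which the jaws open and shut (so a half turn about z gives the same grasp; the last joint's range is limited). The gripper opens to 85 mm and grips with 20 to 120 N. Pads are 22 mm wide; open, the fingers measure 114 mm over their backs; the gripper's body (76 mm by 85 mm) begins 54 mm behind the grasp point. The pads swing forward as they close: fully open they stand 13 mm farther back than shut.
Start: joints at [-1.385, 0.381, 1.297, -0, 1.464, -0.215], TCP at [214.578, -506.396, 231.322] pointing down, gripper open.
Joint ranges: [-3.11, 3.11], [-0.89, 2.33], [0.22, 2.48], [-1.42, 4.56], [0.17, 2.85], [-2.88, 2.88]. Speed limits (rad/s): [2.39, 2.39, 3.14, 3.14, 3.14, 3.14].

### API

Orientations are given as a unit quaternion [w, x, y, z].
In Python, from workcell import arm gives the robot as it stands.
- The arm moves only by the tool move_arm, never from a script. Its argument "increments" is a list of rows, each a list of 6 numbers: the shift along the tool's x, y, z in cm, then the turn, a rotation vector about the tool's x, y, z in degrees. A call has 1 to 8 rows; each row is the pose to reach, as a shift and turn from the pose commanded when the call began, along the tool's axes at that moment; what a row does not reach only later rows make up. A row lasts 1/10 s, in which the tool goes at most 50 mm and 8.59 degrees, less where a joint would pass 70% of its speed; a pose out of reach is approached as far as the arm can. A call with a gripper value outside its range is refused whole. "hand" is the opening, from 0 (shut) to 1 (fully open), set as the call begins (left out, the last holds). The fingers move at their own pace and stop on an object; "squeeze" is the grip in N (left out, the last holds). Time passes only in rows, so rows that repeat a pose let the fingers close. It gives the time, the measured TCP pose, the force and the opening at its end, in the units of the state.
- arm.observe(): the state, without advancing time (a new reading comes with each control period).
- arm.snapshot(name): name is "side" or "top" or "wrist"; returns a dict with "img" (400x640x3 uint8, red, green, blue), "z_map" (400x640 float32, mm along the optical axis (not along the pixel's ray), 0 where there is no reading), "camera_matrix" (3x3 intrinsics, pixels), "R" (3x3) and "t" (3): a world point X has camera coordinates R X + t; the wrist camera has in their place "T_tool_cam" (4x4, takes a point from camera to tool coordinates, whose origin is the TCP and whose axes are the flange's). Camera axes: x right, y down, z forward; pixel columns grow to the right and rows downward; lengths in mm; the calibration is good to about 2 mm. The wrist camera is an equidistant fisheye: a pixel r from the principal point sees the ray r / f radians off the axis. A picture is of the moment at which its call begins: read the wrist's pose just before it.
- arm.job_done(): hands the job in, once; it reports no verdict.
The state is a dict: "time_s": time; "q": joint angles; "joint_velocities": joint speeds; "joint_efforts": joint torques, N m; "ee_pos": TCP position; "orientation": TCP orientation; "contact_force": force on the tool from outside, world axes, zero at the start; "torque": the same for the moment, N m; "grip_width": opening from 0.0 (shut) to 1.0 (fully open).
Only numpy, scipy, OpenCV 4.12 (cv2) and the standard library are available. Lean on these libraries where they do the work, as an engineer would, in place of code of your own. Each camera call takes 0.05 s, during which the arm holds its last target. There are 200 camera calls.

## Working session

There is one attempt and no reset: what is moved stays moved. The work goes in short steps, Python scripts to look and compute and a tool call to move; the robot and the scene stay as the last step left them, time stands still between calls to the robot, and variables do not carry over. Pictures are saved under pics/ and viewed, about 8 in all and at most 12, crops included, and the job is handed in when it is done.

Besides the shell and the picture viewer there is one more tool, called after "Emit:" as name(argument=value, ...) on one line, values as JSON. move_arm: Moves the arm, as the interface text tells. Its arguments: {"type":"object","properties":{"increments":{"type":"array","items":{"type":"array","items":{"type":"number"}}},"hand":{"type":"number"},"squeeze":{"type":"number"}},"required":["increments"]}

```bash
mkdir -p pics; ls
cat > h.py <<'E'
import numpy as np, cv2
from workcell import arm
from scipy.spatial.transform import Rotation as Ro
def snap(n,f=None):
    s=arm.snapshot(n)
    if f: cv2.imwrite('pics/'+f,s['img'][:,:,::-1]); np.savez('pics/'+f+'.npz',**s)
    return s
def w(s,u,v,z=None):
    "pixel->world; z given: ray meets plane, else depth map"
    K=s['camera_matrix'];R=s['R'];t=s['t']
    d=np.linalg.solve(K,[u,v,1.]);c=-R.T@t;r=R.T@d
    if z is None: return c+r*np.median(s['z_map'][int(v)-1:int(v)+2,int(u)-1:int(u)+2])
    return c+r*(z-c[2])/r[2]
def pr(s,X):
    c=s['R']@np.array(X,float)+s['t'];p=s['camera_matrix']@c;return p[:2]/p[2]
def st():
    o=arm.observe();q=o['orientation'];R=Ro.from_quat(np.r_[q[1:],q[0]]).as_matrix()
    return o,R
E
python3 - <<'E'
from h import *
o,R=st();print(o,R.round(3))
s=snap('top','top0.png');print(s['R'].round(3),s['t'],s['camera_matrix'])
s=snap('side','side0.png');print(s['R'].round(3),s['t'])
E
```

```text
pics
{'time_s': 0.0, 'q': array([-1.38529035e+00,  3.81222145e-01,  1.29826439e+00, -1.35607677e-05,
        1.46361941e+00, -2.15282715e-01]), 'joint_velocities': array([-0.00135285,  0.00085425, -0.00034175, -0.00055607, -0.00093325,
        0.00104814]), 'joint_efforts': array([-1.35101818e-03, -4.48462415e+01, -2.31272686e+01, -2.41372754e-04,
        4.76958492e-03,  2.35536919e-05]), 'ee_pos': array([ 214.52663286, -506.11327096,  230.69652392]), 'orientation': array([-7.56660525e-04,  9.79987731e-01,  1.99056460e-01,  4.52459837e-06]), 'contact_force': array([-0.73172448, -0.28491025,  0.64368443]), 'torque': array([ 0.01126991, -0.00963721,  0.03900993]), 'grip_width': 1.0002429114462121} [[ 0.921  0.39  -0.   ]
 [ 0.39  -0.921  0.001]
 [ 0.    -0.001 -1.   ]]
[[-0.003 -1.     0.006]
 [-0.992  0.002 -0.123]
 [ 0.123 -0.006 -0.992]] [ -90.97248178  530.92338847 1361.89267407] [[506.61801636   0.         322.58415877]
 [  0.         506.61801636 203.04309933]
 [  0.           0.           1.        ]]
[[-0.83  -0.557 -0.016]
 [-0.334  0.52  -0.786]
 [ 0.446 -0.647 -0.618]] [390.02193573 230.7262511  766.84482679]
```

View pics/top0.png

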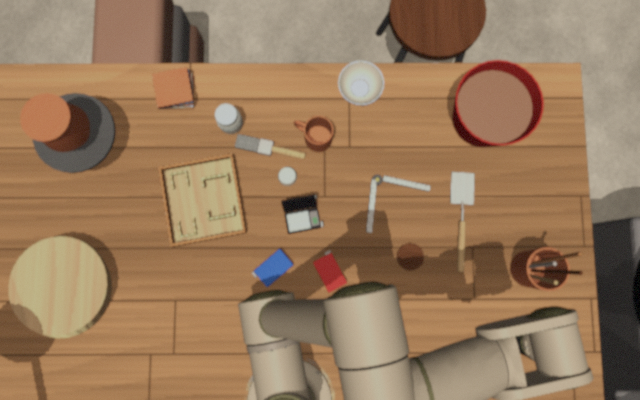

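View pics/side0.png

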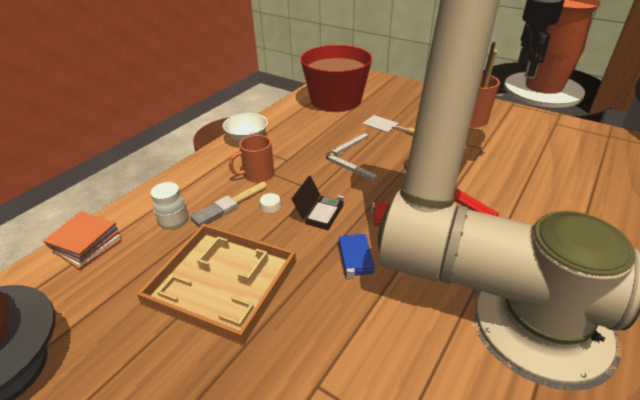

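Top view: the black scale is at (302,213) with its lid up on the far side. The blue (273,267) and red (330,271) scales are look-alikes. The grey steel rule has its knuckle at about (376,180) and legs to (370,232) and (430,188); the red rule in the side view at (475,203) is not meant. The case is at (203,200). I'll confirm these in enlarged crops.

Run:
```python
import cv2,numpy as np
i=cv2.imread('pics/top0.png')
a=cv2.resize(i[148:252,155:335],None,fx=4.4,fy=4.4,interpolation=cv2.INTER_CUBIC);cv2.imwrite('pics/c1.png',a)
b=cv2.resize(i[165:240,355:440],None,fx=8,fy=8,interpolation=cv2.INTER_CUBIC);cv2.imwrite('pics/c2.png',b)
print(a.shape,b.shape)
```

```text
(458, 792, 3) (600, 680, 3)
```

View pics/c1.png

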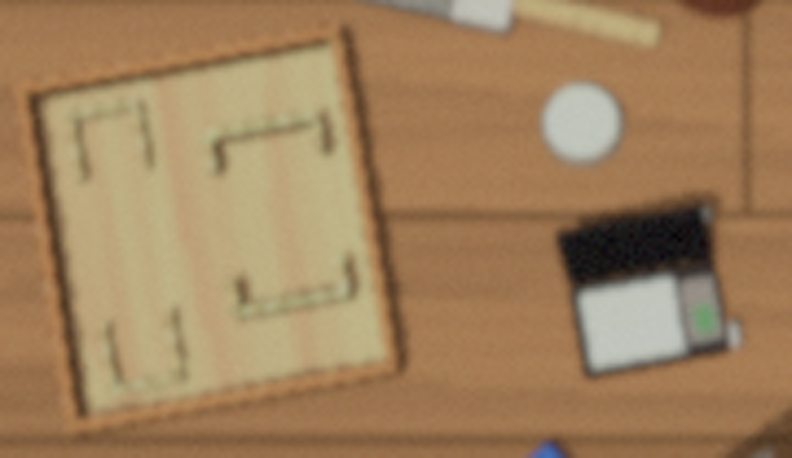

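View pics/c2.png

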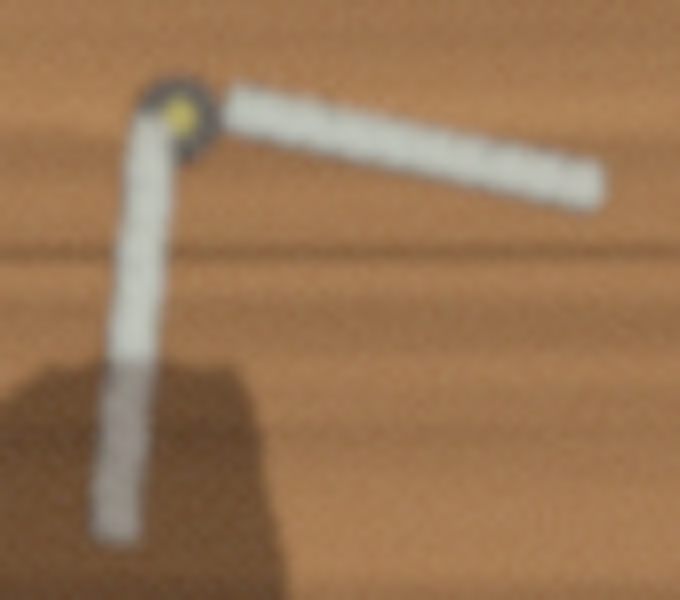

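c1: the black scale (lid up, hinge from (575,288) to (712,265), catch at (735,333)) is the one meant. The case rim corners are (30,95), (345,30), (405,368), (80,430); the narrow bay on the left is for the rule and the right one for the scale. 
c2: the grey rule has its knuckle at (180,115). The first leg points down, ending at (115,543), and the second points right, ending at (605,185), which is about 89° open.

Run:
```python
from h import *
s=dict(np.load('pics/top0.png.npz'))
c1=lambda x,y:(155+(x+.5)/4.4-.5,148+(y+.5)/4.4-.5)
c2=lambda x,y:(355+(x+.5)/8-.5,165+(y+.5)/8-.5)
P=np.array([w(s,*c1(*p),32)[:2] for p in [(30,95),(345,30),(405,368),(80,430)]])
print('case',P.round(1),P.mean(0).round(1),[np.hypot(*(P[i]-P[i-1])).round(1) for i in range(4)])
for e in [(0,3),(1,2)]: d=P[e[0]]-P[e[1]];print('yaw x',np.degrees(np.arctan2(d[1],d[0])))
for e in [(0,1),(3,2)]: d=P[e[0]]-P[e[1]];print('yaw y',np.degrees(np.arctan2(-d[0],d[1])))
for n,p,z in [('scale nl',(590,375),16),('scale nr',(730,350),16),('hinge l',(575,288),16),('hinge r',(714,266),16),('lid l',(560,232),65),('lid r',(715,203),65),('catch',(735,333),26)]:
    print(n,w(s,*c1(*p),z).round(1), w(s,*c1(*p)).round(1))
for n,p,z in [('kn',(180,115),12),('l1a',(92,543),12),('l1b',(138,545),12),('l2a',(607,163),12),('l2b',(598,210),12),('l1m',(128,120),12)]:
    print(n,w(s,*c2(*p),z).round(1), w(s,*c2(*p)).round(1))
```

```text
case [[626.4 354.2]
 [667.8 156.7]
 [453.6 115.4]
 [415.7 315.8]] [540.9 235.5] [np.float64(214.1), np.float64(201.8), np.float64(218.2), np.float64(203.9)]
yaw x 10.345642484382125
yaw x 10.898116361794683
yaw y 11.846193485333506
yaw y 10.704854111365862
scale nl [449.9   1.5  16. ] [450.    1.5  15.5]
scale nr [465.5 -86.6  16. ] [465.5 -86.6  15.8]
hinge l [504.9  11.2  16. ] [505.1  11.4  14.1]
hinge r [518.7 -76.6  16. ] [519.2 -76.5  12. ]
lid l [534.3  17.3  65. ] [542.8  22.2  -0.8]
lid r [552.  -77.5  65. ] [561.4 -77.2  -1.1]
catch [475.4 -89.7  26. ] [475.7 -89.7  21.9]
kn [ 601.3 -246.    12. ] [ 601.2 -245.9   12.3]
l1a [ 450.8 -213.    12. ] [ 451.4 -213.9    2. ]
l1b [ 450.  -228.9   12. ] [ 450.5 -229.7    4.5]
l2a [ 583.9 -395.8   12. ] [ 586.1 -399.    -2.3]
l2b [ 567.2 -392.2   12. ] [ 568.5 -394.1    3.1]
l1m [ 599.5 -227.6   12. ] [ 6.015e+02 -2.288e+02  5.000e-01]
```

```bash
cat >> h.py <<'E'
import json,os
def plan(way,cur=None,hold=0):
    """way: (x,y,z,yaw,step). Prints move_arm chunks of rows; remembers the commanded pose (x,y,z,yaw), tool straight down."""
    if cur is None: cur=json.load(open('cur.json'))
    cur=np.array(cur,float);pts=[];p=cur
    for q in way:
        q=np.array(q,float);n=int(max(np.ceil(np.linalg.norm(q[:3]-p[:3])/q[4]-.02),np.ceil(abs(q[3]-p[3])/8.5-.02),1))
        pts+=[p+(q[:4]-p)*k/n for k in range(1,n+1)];p=q[:4]
    pts+=[p]*hold
    for i in range(0,len(pts),8):
        a=np.radians(cur[3]);X=np.array([np.cos(a),np.sin(a),0]);Y=np.array([np.sin(a),-np.cos(a),0]);rows=[]
        for p in pts[i:i+8]:
            d=p[:3]-cur[:3];r=[round(float(v),1) for v in (d@X/10,d@Y/10,-d[2]/10)]+[0,0,round(float(cur[3]-p[3]),0)]
            rows.append(r)
        print(str(rows).replace(' ',''))
        r=rows[-1];cur=np.r_[cur[:3]+10*(r[0]*X+r[1]*Y+r[2]*np.array([0,0,-1])),cur[3]-r[5]]
    print('end',cur.round(1),len(pts));json.dump(cur.tolist(),open('cur.json','w'))
E
python3 - <<'E'
from h import *
H=np.array([601.3,-246.]);yaw=-6
def fp(th,rad,gap):
    t=np.radians(th);u=np.array([np.cos(t),np.sin(t)]);n=np.array([-u[1],u[0]]);f=np.radians(th+90-yaw)
    return H+u*rad+n*(15+11*abs(np.cos(f))+14.5*abs(np.sin(f))+gap)
A=fp(257,115,22)
W=[(*A,140,yaw,48),(*A,5,yaw,45)]
W+=[(*fp(th,115,0),5,yaw,18) for th in np.arange(257,183,-8)]
W+=[(*fp(183,115,0),5,yaw,18)]
plan(W,[214.578,-506.396,231.322,22.96],hold=1)
E
```

```text
[[4.3,0.3,0.9,0,0,3.0],[8.6,0.7,1.8,0,0,6.0],[12.9,1.0,2.7,0,0,9.0],[17.2,1.3,3.7,0,0,12.0],[21.5,1.7,4.6,0,0,14.0],[25.8,2.0,5.5,0,0,17.0],[30.1,2.3,6.4,0,0,20.0],[34.4,2.7,7.3,0,0,23.0]]
[[4.1,-1.4,0.9,0,0,3.0],[8.2,-2.8,1.8,0,0,6.0],[8.2,-2.8,6.3,0,0,6.0],[8.2,-2.8,10.8,0,0,6.0],[8.2,-2.8,15.3,0,0,6.0],[7.1,-3.0,15.3,0,0,6.0],[6.1,-3.3,15.3,0,0,6.0],[4.6,-3.3,15.3,0,0,6.0]]
[[-1.6,-0.1,0.0,0,0,-0.0],[-3.1,-0.4,0.0,0,0,-0.0],[-4.6,-0.9,0.0,0,0,-0.0],[-6.1,-1.6,0.0,0,0,-0.0],[-7.4,-2.6,0.0,0,0,-0.0],[-8.7,-3.7,0.0,0,0,-0.0],[-9.7,-5.1,0.0,0,0,-0.0],[-10.6,-6.6,0.0,0,0,-0.0]]
[[-0.2,-0.4,0.0,0,0,-0.0],[-0.2,-0.4,0.0,0,0,-0.0]]
end [ 487.8 -283.1    5.3   -6. ] 26
```

Emit:
move_arm(increments=[[4.3,0.3,0.9,0,0,3.0],[8.6,0.7,1.8,0,0,6.0],[12.9,1.0,2.7,0,0,9.0],[17.2,1.3,3.7,0,0,12.0],[21.5,1.7,4.6,0,0,14.0],[25.8,2.0,5.5,0,0,17.0],[30.1,2.3,6.4,0,0,20.0],[34.4,2.7,7.3,0,0,23.0]], hand=0)

```text
time_s: 0.9
ee_pos: [543.3, -396.0, 157.5]
orientation: [-0.0, 1.0, -0.001, -0.0]
contact_force: [0.2, -1.2, 0.5]
grip_width: 0.001
```

Emit:
move_arm(increments=[[4.1,-1.4,0.9,0,0,3.0],[8.2,-2.8,1.8,0,0,6.0],[8.2,-2.8,6.3,0,0,6.0],[8.2,-2.8,10.8,0,0,6.0],[8.2,-2.8,15.3,0,0,6.0],[7.1,-3.0,15.3,0,0,6.0],[6.1,-3.3,15.3,0,0,6.0],[4.6,-3.3,15.3,0,0,6.0]])

```text
time_s: 1.7
ee_pos: [587.8, -363.4, 4.6]
orientation: [-0.0, 0.999, -0.052, -0.0]
contact_force: [0.8, -0.4, -0.4]
grip_width: -0.001
```

Emit:
move_arm(increments=[[-1.6,-0.1,0,0,0,0],[-3.1,-0.4,0,0,0,0],[-4.6,-0.9,0,0,0,0],[-6.1,-1.6,0,0,0,0],[-7.4,-2.6,0,0,0,0],[-8.7,-3.7,0,0,0,0],[-9.7,-5.1,0,0,0,0],[-10.6,-6.6,0,0,0,0]])

```text
time_s: 2.5
ee_pos: [489.5, -287.5, 5.6]
orientation: [0.001, 0.999, -0.053, 0.001]
contact_force: [2.5, -1.5, 1.3]
grip_width: 0.0
```

Emit:
move_arm(increments=[[-0.2,-0.4,0,0,0,0],[-0.2,-0.4,0,0,0,0]])

```text
time_s: 2.7
ee_pos: [487.6, -282.3, 5.5]
orientation: [-0.001, 0.999, -0.052, -0.001]
contact_force: [-2.3, 4.9, 7.2]
grip_width: 0.001
```

Run:
```python
from h import *
C=np.array([485.3,-40.6]);a=np.radians(10);X=np.array([np.cos(a),np.sin(a)]);Y=np.array([-X[1],X[0]])
g=lambda x,z,s:(*(C+x*X-10*Y),z,10,s)
plan([(487,-288,130,-6,48),g(92,110,48),g(92,55,48),g(48,55,20),g(33.8,56.3,20),g(16,51.4,20),g(0,39,15),g(-6,30.5,10),g(-12,25,7),g(-13,23,4)],hold=1)
```

```text
[[-0.0,0.2,-4.2,0,0,-0.0],[-0.0,0.3,-8.3,0,0,-0.0],[-0.0,0.5,-12.5,0,0,-0.0],[1.0,-3.9,-12.1,0,0,-3.0],[2.1,-8.2,-11.8,0,0,-5.0],[3.1,-12.6,-11.5,0,0,-8.0],[4.2,-16.9,-11.1,0,0,-11.0],[5.3,-21.3,-10.8,0,0,-13.0]]
[[2.0,-4.0,0.3,0,0,-3.0],[2.0,-4.0,3.1,0,0,-3.0],[2.0,-4.0,5.8,0,0,-3.0],[0.5,-4.0,5.8,0,0,-3.0],[-1.0,-3.9,5.8,0,0,-3.0],[-2.4,-3.8,5.8,0,0,-3.0],[-3.8,-3.7,5.7,0,0,-3.0],[-5.6,-3.6,6.2,0,0,-3.0]]
[[-0.8,-0.0,0.6,0,0,-0.0],[-1.6,-0.0,1.2,0,0,-0.0],[-1.9,-0.0,1.7,0,0,-0.0],[-2.2,-0.0,2.1,0,0,-0.0],[-2.5,-0.0,2.4,0,0,-0.0],[-2.8,-0.0,2.6,0,0,-0.0],[-2.9,-0.0,2.8,0,0,-0.0],[-2.9,-0.0,2.8,0,0,-0.0]]
end [474.5 -52.9  23.3  10. ] 24
```

Emit:
move_arm(increments=[[0,0.2,-4.2,0,0,0],[0,0.3,-8.3,0,0,0],[0,0.5,-12.5,0,0,0],[1.0,-3.9,-12.1,0,0,-3],[2.1,-8.2,-11.8,0,0,-5],[3.1,-12.6,-11.5,0,0,-8],[4.2,-16.9,-11.1,0,0,-11],[5.3,-21.3,-10.8,0,0,-13]])

```text
time_s: 3.5
ee_pos: [563.6, -75.6, 112.8]
orientation: [-0.0, 0.998, 0.061, -0.0]
contact_force: [0.3, -0.4, 0.0]
grip_width: 0.003
```

Emit:
move_arm(increments=[[2.0,-4.0,0.3,0,0,-3],[2.0,-4.0,3.1,0,0,-3],[2.0,-4.0,5.8,0,0,-3],[0.5,-4.0,5.8,0,0,-3],[-1.0,-3.9,5.8,0,0,-3],[-2.4,-3.8,5.8,0,0,-3],[-3.8,-3.7,5.7,0,0,-3],[-5.6,-3.6,6.2,0,0,-3]])

```text
time_s: 4.3
ee_pos: [503.7, -48.6, 51.5]
orientation: [0.0, 0.996, 0.087, 0.001]
contact_force: [1.5, 0.1, 0.1]
grip_width: 0.003
```

Emit:
move_arm(increments=[[-0.8,0,0.6,0,0,0],[-1.6,0,1.2,0,0,0],[-1.9,0,1.7,0,0,0],[-2.2,0,2.1,0,0,0],[-2.5,0,2.4,0,0,0],[-2.8,0,2.6,0,0,0],[-2.9,0,2.8,0,0,0],[-2.9,0,2.8,0,0,0]])

```text
time_s: 5.1
ee_pos: [474.4, -52.8, 23.9]
orientation: [0.0, 0.996, 0.087, 0.0]
contact_force: [-1.5, 0.7, 8.1]
grip_width: 0.001
```

Run:
```python
from h import *
s=snap('side','side1.png');i=s['img'][:,:,::-1]
t=snap('top','top1.png');j=t['img'][:,:,::-1]
a=cv2.resize(i[130:260,220:420],None,fx=4,fy=4,interpolation=cv2.INTER_CUBIC)
cv2.imwrite('pics/s1c.png',a)
b=cv2.resize(j[165:240,355:440],None,fx=8,fy=8,interpolation=cv2.INTER_CUBIC);cv2.imwrite('pics/t1c.png',b)
```

```text
(no output)
```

View pics/s1c.png

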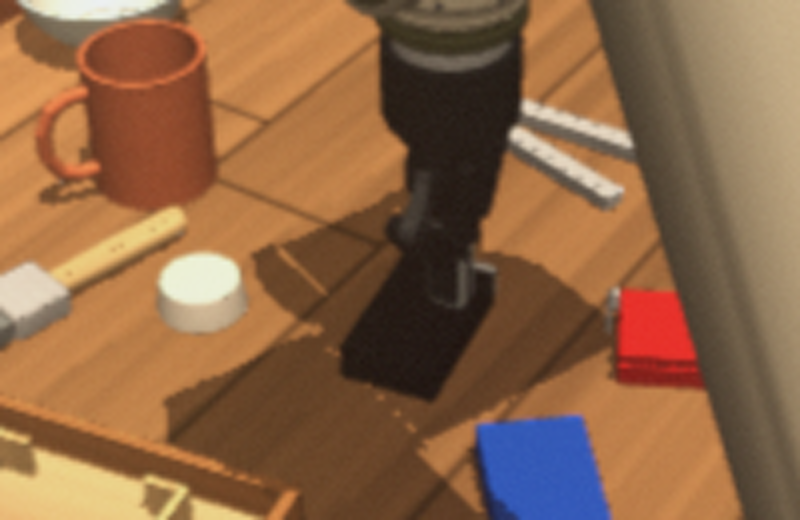

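View pics/t1c.png

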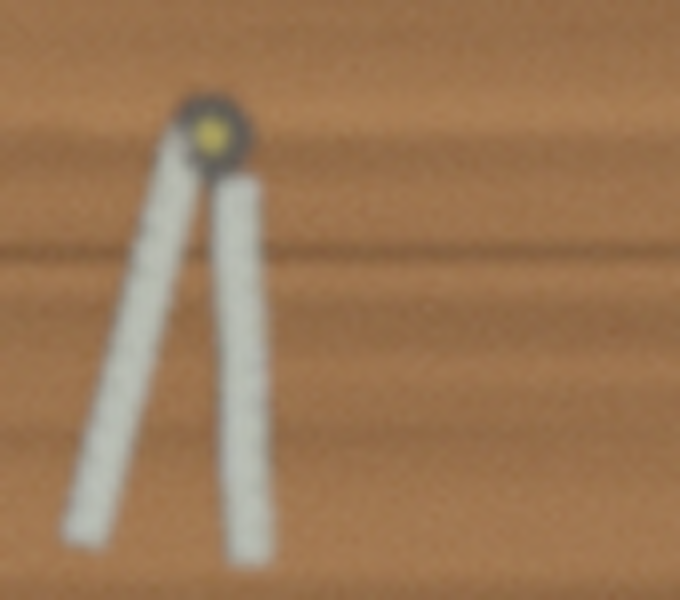

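The lid looks flush under the fingertips at 8 N. The rule's legs are now about 19° apart, with the knuckle at (212,135) and the tips at (87,545) and (252,565). I'll press a bit more to make sure the catch engages, then lift and check the lid.

Emit:
move_arm(increments=[[0,0,0.1,0,0,0],[-0.1,0,0.2,0,0,0],[-0.1,0,0.3,0,0,0],[-0.1,0,0.3,0,0,0]])

```text
time_s: 5.6
ee_pos: [474.4, -53.0, 23.1]
orientation: [0.001, 0.996, 0.087, 0.002]
contact_force: [-5.6, 4.5, 37.5]
grip_width: 0.0
```

Emit:
move_arm(increments=[[0,0,-0.5,0,0,0],[0,0,-3.0,0,0,0],[0,0,-8.0,0,0,0],[0,0,-12.7,0,0,0]], hand=1)

```text
time_s: 6.0
ee_pos: [472.6, -52.8, 148.5]
orientation: [-0.0, 0.996, 0.087, -0.001]
contact_force: [1.5, -1.4, -1.0]
grip_width: 0.68
```

Run:
```python
from h import *
s=snap('side','side2.png')
cv2.imwrite('pics/s2c.png',cv2.resize(s['img'][150:250,270:370,::-1],None,fx=5,fy=5,interpolation=cv2.INTER_CUBIC))
# lid height map along scale frame
C=np.array([485.3,-40.6]);a=np.radians(10);X=np.array([np.cos(a),np.sin(a)]);Y=np.array([-X[1],X[0]])
for x in (-22,-10,10,22):
    o=[]
    for y in (-35,-15,10,30):
        u=pr(s,[*(C+x*X+y*Y),24]);o.append(w(s,*u.round())[2].round(1))
    print(x,o)
t=dict(np.load('pics/top1.png.npz'))
c2=lambda x,y:(355+(x+.5)/8-.5,165+(y+.5)/8-.5)
H=w(t,*c2(212,135),12)[:2];A=w(t,*c2(87,545),12)[:2];B=w(t,*c2(252,565),12)[:2]
print(H,A,B,[np.hypot(*(v-H)) for v in (A,B)]);b=(A-H)/np.hypot(*(A-H))+(B-H)/np.hypot(*(B-H));b/=np.hypot(*b)
print('bis',np.degrees(np.arctan2(b[1],b[0])),'mid',H+67*b);o,R=st();print(o['ee_pos'],o['contact_force'])
```

```text
-22 [np.float64(25.2), np.float64(25.5), np.float64(24.0), np.float64(25.3)]
-10 [np.float64(24.3), np.float64(25.1), np.float64(24.7), np.float64(24.2)]
10 [np.float64(25.4), np.float64(24.0), np.float64(24.7), np.float64(24.3)]
22 [np.float64(24.8), np.float64(25.0), np.float64(24.4), np.float64(24.3)]
[ 594.10907699 -257.09844202] [ 450.07777544 -211.21860759] [ 442.98802124 -268.3921485 ] [np.float64(151.1620819931001), np.float64(151.54247358002476)]
bis 173.302568225155 mid [ 527.56629315 -249.28448534]
[475.62020218 -53.76477413 155.74038781] [4.13516649 0.10093795 7.8222601 ]
```

View pics/s2c.png

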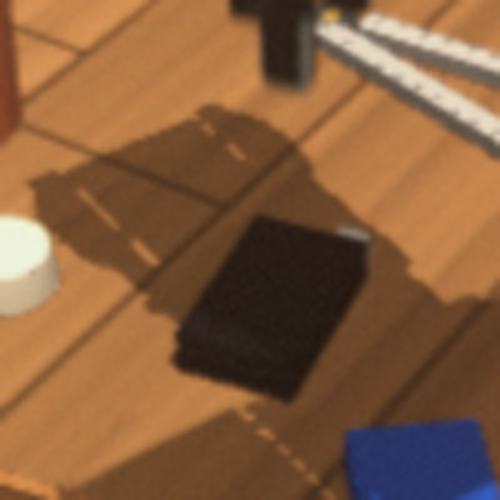

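Shut lid confirmed: the top is level at about 24.5 mm everywhere with the arm clear. I'll refine the scale pose from the depth data.

```bash
cat >> h.py <<'E'
def wristcloud(f=None):
    o,R=st();s=arm.snapshot('wrist');
    if f: cv2.imwrite('pics/'+f,s['img'][:,:,::-1]);np.savez('pics/'+f+'.npz',R=R,p=o['ee_pos'],**s)
    K=s['camera_matrix'];v,u=np.mgrid[:400,:640];x=(u-K[0,2])/K[0,0];y=(v-K[1,2])/K[1,1];th=np.hypot(x,y)
    k=np.where(th>0,np.tan(th)/np.maximum(th,1e-9),1);z=s['z_map'];c=np.stack([x*k*z,y*k*z,z],-1);c[(z<=0)|(th>1.3)]=np.nan
    T=s['T_tool_cam'];return s,(c@T[:3,:3].T+T[:3,3])@R.T+o['ee_pos']
def cloud(s):
    K=s['camera_matrix'];v,u=np.mgrid[:400,:640];z=s['z_map'];c=np.stack([(u-K[0,2])/K[0,0]*z,(v-K[1,2])/K[1,1]*z,z],-1);c[z<=0]=np.nan
    return (c-s['t'])@s['R']
def rect(P,img,zr,xr,yr,dark=None):
    m=(P[...,2]>zr[0])&(P[...,2]<zr[1])&(P[...,0]>xr[0])&(P[...,0]<xr[1])&(P[...,1]>yr[0])&(P[...,1]<yr[1])
    if dark: m&=img.max(-1)<dark
    q=P[m][:,:2].astype(np.float32)
    # robust: minAreaRect of the points with neighbours
    r=cv2.minAreaRect(q);return len(q),np.round(r[0],1),np.round(r[1],1),round(r[2],1)
E
python3 - <<'E'
from h import *
s=dict(np.load('pics/side2.png.npz'));print('side',rect(cloud(s),s['img'],(21,29),(420,550),(-115,40),70))
t,P=wristcloud('wr1.png');print(t['camera_matrix'],t['T_tool_cam'].round(2))
print('wrist',rect(P,t['img'],(21,29),(420,550),(-115,40),70));print(np.isfinite(P[...,0]).mean())
t,=[snap('top')];print('top',rect(cloud(t),t['img'],(21,29),(420,550),(-115,40),70))
E
```

```text
side (678, array([483.6, -35.5]), array([58.4, 95.6]), 9.6)
[[309.70691629   0.         318.26207438]
 [  0.         309.70691629 196.88597756]
 [  0.           0.           1.        ]] [[-0.0000e+00 -9.6000e-01 -2.9000e-01  7.7240e+01]
 [ 1.0000e+00 -0.0000e+00  0.0000e+00  4.0000e-02]
 [-0.0000e+00 -2.9000e-01  9.6000e-01 -1.4193e+02]
 [ 0.0000e+00  0.0000e+00  0.0000e+00  1.0000e+00]]
wrist (5990, array([489.3, -35.1]), array([56.6, 92. ]), 10.0)
0.99521484375
top (46, array([456.9, -12. ]), array([30.7, 16.5]), 88.5)
```

View pics/wr1.png

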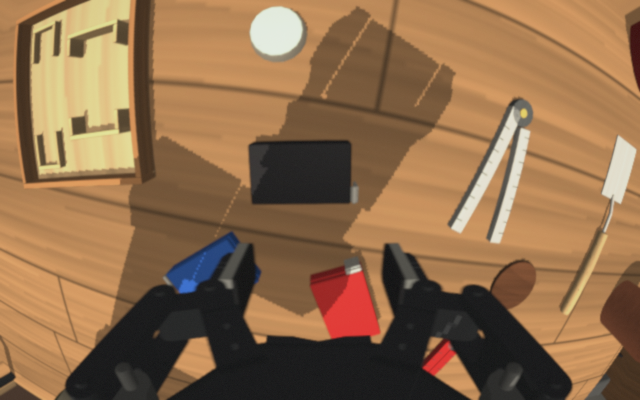

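Run:
```python
from h import *
t,P=wristcloud();print('wrist',rect(P,t['img'],(21,29),(420,550),(-115,40),70));o,R=st();print(o['ee_pos'])
json.dump([473.5,-53,147.3,10.],open('cur.json','w'))
plan([(470,195,200,11,48)],hold=2)
```

```text
wrist (6330, array([488.8, -34.6]), array([57.4, 92.5]), 10.2)
[473.22003965 -53.02674317 147.72858179]
[[0.7,-4.1,-0.9,0,0,-0.0],[1.3,-8.2,-1.8,0,0,-0.0],[2.0,-12.2,-2.6,0,0,-0.0],[2.6,-16.3,-3.5,0,0,-1.0],[3.3,-20.4,-4.4,0,0,-1.0],[4.0,-24.5,-5.3,0,0,-1.0],[4.0,-24.5,-5.3,0,0,-1.0],[4.0,-24.5,-5.3,0,0,-1.0]]
end [470.3 195.2 200.3  11. ] 8
```

Emit:
move_arm(increments=[[0.7,-4.1,-0.9,0,0,0],[1.3,-8.2,-1.8,0,0,0],[2.0,-12.2,-2.6,0,0,0],[2.6,-16.3,-3.5,0,0,-1],[3.3,-20.4,-4.4,0,0,-1],[4.0,-24.5,-5.3,0,0,-1],[4.0,-24.5,-5.3,0,0,-1],[4.0,-24.5,-5.3,0,0,-1]])

```text
time_s: 7.0
ee_pos: [469.7, 195.4, 198.7]
orientation: [0.0, 0.995, 0.096, -0.002]
contact_force: [0.7, -1.1, -0.3]
grip_width: 1.0
```

Run:
```python
from h import *
t,P=wristcloud('wr2.png');np.save('wr2P.npy',P)
print('rim',rect(P,t['img'],(28,36),(380,720),(80,400)))
# height map in case frame, 1 mm grid
C=np.array([541,235.5]);a=np.radians(10.9);X=np.array([np.cos(a),np.sin(a)]);Y=np.array([-X[1],X[0]])
d=P[...,:2]-C;cx=d@X;cy=d@Y
for n,zr,box in [('scalewall',(27,36),(-75,75,-90,0)),('rulewall',(15,22),(-100,100,25,85))]:
    m=(P[...,2]>zr[0])&(P[...,2]<zr[1])&(cx>box[0])&(cx<box[1])&(cy>box[2])&(cy<box[3])
    q=np.stack([cx[m],cy[m]],-1).astype(np.float32);r=cv2.minAreaRect(q);print(n,len(q),r)
o,R=st();print(o['ee_pos'])
m=(abs(cx)<50)&(abs(cy+45)<25);print('floor',np.nanmedian(P[...,2][m]))
s=snap('side','side3.png');Q=cloud(s);print('side rim',rect(Q,s['img'],(29,35),(380,720),(80,400)))
```

```text
rim (5444, array([546.4, 243.2]), array([224.6, 209.1]), 10.4)
scalewall 1311 ((-3.9572830200195312, -45.20654296875), (89.64561462402344, 140.7569122314453), 89.9639663696289)
rulewall 1125 ((-0.1597137451171875, 58.61389923095703), (198.03079223632812, 58.140445709228516), 2.067077875137329)
[469.82589133 194.629333   198.76064031]
floor 5.432161874384377
side rim (1762, array([542.1, 242.5]), array([225.8, 209.8]), 10.6)
```

View pics/wr2.png

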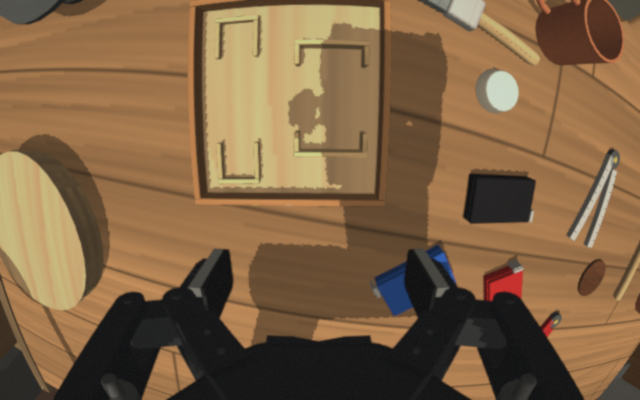

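Run:
```python
from h import *
s=dict(np.load('pics/top0.png.npz'));P=cloud(s);print('top rim',rect(P,s['img'],(26,38),(380,720),(80,400)))
m=(P[...,0]>380)&(P[...,0]<720)&(P[...,1]>80)&(P[...,1]<400)&(P[...,2]>22)&(P[...,2]<40);print(np.percentile(P[...,2][m],[5,50,95]))
t=snap('top','top2.png');P=cloud(t);print('scale top',rect(P,t['img'],(20,29),(420,550),(-115,40),70))
# rule: all three views, knuckle & legs
def rule(P,img,n):
    b=(P[...,2]>7)&(P[...,2]<18)&(P[...,0]>420)&(P[...,0]<640)&(P[...,1]>-310)&(P[...,1]<-180)&(img.min(-1)>120)
    q=P[b][:,:2];print(n,len(q))
    r=cv2.minAreaRect(q.astype(np.float32));print(r, cv2.boxPoints(r).round(0).tolist())
    k=(P[...,0]>560)&(P[...,0]<640)&(P[...,1]>-290)&(P[...,1]<-220)&(img[...,0].astype(int)-img[...,2]>70)&(P[...,2]>9)&(P[...,2]<20);print('yellow',k.sum(),P[k].mean(0))
rule(P,t['img'],'top')
s=dict(np.load('pics/side3.png.npz'));rule(cloud(s),s['img'],'side')
z=np.load('pics/wr2.png.npz');rule(np.load('wr2P.npy'),z['img'],'wrist')
```

```text
top rim (976, array([548.5, 205.6]), array([225.4, 284.4]), 10.4)
[23.44890949 30.54013435 35.62343433]
scale top (517, array([485.5, -36.6]), array([54.5, 88.2]), 10.8)
top 501
((520.6478881835938, -246.89862060546875), (70.12290954589844, 149.88729858398438), 83.35678100585938) [[442.0, -273.0], [591.0, -290.0], [599.0, -221.0], [450.0, -203.0]]
yellow 2 [ 593.3804347  -256.51316196   15.30164052]
side 386
((521.1553344726562, -243.7123565673828), (72.68595886230469, 149.3423309326172), 85.86316680908203) [[444.0, -275.0], [593.0, -285.0], [598.0, -213.0], [449.0, -202.0]]
yellow 10 [ 593.16474063 -258.31135746   13.26299594]
wrist 859
((519.17919921875, -253.5628662109375), (69.99832916259766, 148.25596618652344), 74.9547348022461) [[439.0, -268.0], [582.0, -307.0], [600.0, -239.0], [457.0, -201.0]]
yellow 15 [ 596.75097596 -255.98984091   12.23936971]
```

Run:
```python
from h import *
plan([(486.5,-38.6,110,100,40),(486.5,-38.6,0,100,40)],hold=2)
```

```text
[[-0.3,2.1,0.8,0,0,-8.0],[-0.5,4.2,1.6,0,0,-16.0],[-0.8,6.3,2.5,0,0,-24.0],[-1.0,8.5,3.3,0,0,-32.0],[-1.3,10.6,4.1,0,0,-40.0],[-1.6,12.7,4.9,0,0,-49.0],[-1.8,14.8,5.7,0,0,-57.0],[-2.1,16.9,6.6,0,0,-65.0]]
[[-2.0,0.7,0.8,0,0,-8.0],[-4.1,1.3,1.6,0,0,-16.0],[-6.1,2.0,2.4,0,0,-24.0],[-6.1,2.0,6.1,0,0,-24.0],[-6.1,2.0,9.8,0,0,-24.0],[-6.1,2.0,13.4,0,0,-24.0],[-6.1,2.0,13.4,0,0,-24.0],[-6.1,2.0,13.4,0,0,-24.0]]
end [ 4.866e+02 -3.870e+01  3.000e-01  1.000e+02] 16
```

Emit:
move_arm(increments=[[-0.3,2.1,0.8,0,0,-8],[-0.5,4.2,1.6,0,0,-16],[-0.8,6.3,2.5,0,0,-24],[-1.0,8.5,3.3,0,0,-32],[-1.3,10.6,4.1,0,0,-40],[-1.6,12.7,4.9,0,0,-49],[-1.8,14.8,5.7,0,0,-57],[-2.1,16.9,6.6,0,0,-65]], hand=1)

```text
time_s: 7.95
ee_pos: [481.7, 23.2, 133.7]
orientation: [-0.0, 0.787, 0.617, -0.0]
contact_force: [1.0, 0.5, -1.2]
grip_width: 1.0
```

Emit:
move_arm(increments=[[-2.0,0.7,0.8,0,0,-8],[-4.1,1.3,1.6,0,0,-16],[-6.1,2.0,2.4,0,0,-24],[-6.1,2.0,6.1,0,0,-24],[-6.1,2.0,9.8,0,0,-24],[-6.1,2.0,13.4,0,0,-24],[-6.1,2.0,13.4,0,0,-24],[-6.1,2.0,13.4,0,0,-24]])

```text
time_s: 8.75
ee_pos: [486.4, -39.5, 0.7]
orientation: [-0.0, 0.644, 0.765, -0.0]
contact_force: [-0.5, -0.5, -0.3]
grip_width: 0.995
```

Emit:
move_arm(increments=[[0,0,0,0,0,0],[0,0,0,0,0,0],[0,0,0,0,0,0],[0,0,0,0,0,0],[0,0,0,0,0,0]], hand=0, squeeze=40)

```text
time_s: 9.25
ee_pos: [487.3, -39.1, 2.0]
orientation: [0.001, 0.643, 0.766, 0.0]
contact_force: [-2.1, -0.8, 7.2]
grip_width: 0.67
```

Run:
```python
from h import *
plan([(486.6,-38.7,30,100,15),(486.6,-38.7,70,100,40),(552.2,198.1,70,10.5,40),(552.2,198.1,50,10.5,20)],hold=2)
```

```text
[[0.0,-0.0,-1.5,0,0,0.0],[0.0,-0.0,-3.0,0,0,0.0],[0.0,-0.0,-7.0,0,0,0.0],[2.0,1.0,-7.0,0,0,8.0],[4.0,1.9,-7.0,0,0,16.0],[6.1,2.9,-7.0,0,0,24.0],[8.1,3.8,-7.0,0,0,33.0],[10.1,4.8,-7.0,0,0,41.0]]
[[2.1,-0.6,0.0,0,0,8.0],[4.3,-1.2,0.0,0,0,16.0],[6.4,-1.8,0.0,0,0,24.0],[8.6,-2.4,0.0,0,0,32.0],[10.8,-3.0,0.0,0,0,40.0],[12.9,-3.6,0.0,0,0,48.0],[12.9,-3.6,2.0,0,0,48.0],[12.9,-3.6,2.0,0,0,48.0]]
[[0.0,0.0,0.0,0,0,0.0]]
end [551.9 198.2  50.3  11. ] 17
```

Emit:
move_arm(increments=[[0,0,-1.5,0,0,0],[0,0,-3.0,0,0,0],[0,0,-7.0,0,0,0],[2.0,1.0,-7.0,0,0,8],[4.0,1.9,-7.0,0,0,16],[6.1,2.9,-7.0,0,0,24],[8.1,3.8,-7.0,0,0,33],[10.1,4.8,-7.0,0,0,41]])

```text
time_s: 10.05
ee_pos: [516.4, 70.0, 71.2]
orientation: [0.0, 0.872, 0.49, 0.0]
contact_force: [0.5, -0.3, -2.8]
grip_width: 0.669
```

Emit:
move_arm(increments=[[2.1,-0.6,0,0,0,8],[4.3,-1.2,0,0,0,16],[6.4,-1.8,0,0,0,24],[8.6,-2.4,0,0,0,32],[10.8,-3.0,0,0,0,40],[12.9,-3.6,0,0,0,48],[12.9,-3.6,2.0,0,0,48.5],[12.9,-3.6,2.0,0,0,48.5]])

```text
time_s: 10.85
ee_pos: [550.6, 198.4, 49.1]
orientation: [0.0, 0.996, 0.092, -0.002]
contact_force: [-0.8, -0.0, -2.7]
grip_width: 0.671
```

Emit:
move_arm(increments=[[0,0,0,0,0,0]])

```text
time_s: 10.95
ee_pos: [551.8, 197.9, 50.9]
orientation: [0.0, 0.996, 0.091, -0.0]
contact_force: [0.9, 0.3, -2.6]
grip_width: 0.666
```

Run:
```python
from h import *
o,R=st();print(o['ee_pos'],o['contact_force'],o['grip_width'],np.degrees(np.arctan2(R[1,0],R[0,0])))
t,P=wristcloud('wr3.png');s=snap('side','side4.png')
a=cv2.resize(s['img'][210:350,130:310,::-1],None,fx=3,fy=3,interpolation=cv2.INTER_CUBIC)
b=cv2.resize(t['img'][60:400,:,::-1],None,fx=.84,fy=.84)[:, :]
b=cv2.resize(t['img'][100:320,180:460,::-1],None,fx=2,fy=2,interpolation=cv2.INTER_CUBIC)
cv2.imwrite('pics/m4.png',b)
Q=cloud(s);print('rim side',rect(Q,s['img'],(29,35),(380,720),(80,400)))
for n,p,i in (('side',Q,s['img']),('wrist',P,t['img'])): print(n,'scale',rect(p,i,(60,80),(460,640),(130,270),70))
```

```text
[551.82566248 197.85410253  50.9023234 ] [ 0.88269969  0.2643652  -2.61923525] 0.6656732817913578 10.496815412584311
rim side (1481, array([542. , 242.5]), array([226. , 209.7]), 10.7)
side scale (779, array([550.8, 203.1]), array([99.4, 74.3]), 13.9)
wrist scale (23085, array([560.6, 199.3]), array([92.7, 83.2]), 8.4)
```

View pics/m4.png

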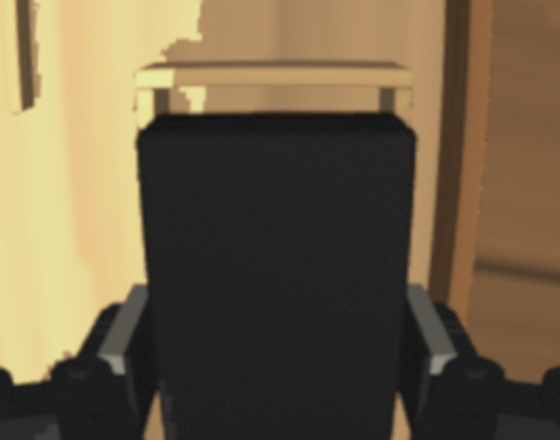

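Wrist view: the scale is centred laterally over its bay within about 1 mm (outer walls at columns 136/412, scale at 142/412). I'll check the gap at the far end in the same cloud.

Run:
```python
from h import *
t,P=wristcloud();o,R=st();p=o['ee_pos'];a=np.radians(10.5);X=np.array([np.cos(a),np.sin(a)]);Y=np.array([-X[1],X[0]])
d=P[...,:2]-p[:2];cx=d@X;cy=d@Y;z=P[...,2]
col=t['img'].max(-1)
for y0 in (-15,0,15):
    b=(abs(cy-y0)<6)&(cx>20)&(cx<90)
    s=b&(z>60)&(col<70);wl=b&(z>28)&(z<36)&(col>90);f=b&(z<12)&(col>60)
    print(y0,'scale far',np.percentile(cx[s],[97,99.5]).round(1),'z',np.median(z[s]).round(1),'wall',np.percentile(cx[wl],[2,10,50,98]).round(1),wl.sum(),'rimz',np.median(z[wl]).round(1))
wl=(z>28)&(z<36)&(abs(cx)<75)&(abs(cy)<48)&(col>90);print(np.percentile(cy[wl],[1,99]))
b=(abs(cy)<70)&(cx>85)&(cx<130)&(z>28)&(z<36);print('far rim',np.percentile(cx[b],[2,50,98]))
b=(abs(cx-20)<40)&(cy<-40)&(cy>-75)&(z>28)&(z<36)&(col>60);print('side rim',np.percentile(cy[b],[2,50,98]),b.sum())
```

```text
-15 scale far [53.6 54.1] z 73.5 wall [57.2 57.5 60.  62. ] 222 rimz 31.1
0 scale far [53.8 54.1] z 72.7 wall [57.2 57.6 59.6 61.9] 226 rimz 31.2
15 scale far [53.5 54. ] z 73.7 wall [57.3 57.7 59.7 62. ] 222 rimz 31.2
[-35.27489278  37.65935261]
far rim [ 88.02848468 109.92027511 114.3329863 ]
side rim [-57.58548626 -53.86902834 -50.58736206] 1460
```

Emit:
move_arm(increments=[[-0.1,-0.1,0,0,0,0],[-0.1,-0.1,1.2,0,0,0],[-0.1,-0.1,2.0,0,0,0],[-0.1,-0.1,2.8,0,0,0],[-0.1,-0.1,3.5,0,0,0],[-0.1,-0.1,4.0,0,0,0],[-0.1,-0.1,4.2,0,0,0],[-0.1,-0.1,4.2,0,0,0]])

```text
time_s: 11.9
ee_pos: [550.9, 198.9, 8.4]
orientation: [0.0, 0.996, 0.091, 0.0]
contact_force: [-0.2, 0.3, -1.8]
grip_width: 0.67
```

Emit:
move_arm(increments=[[0,0,0.1,0,0,0],[0,0,0.1,0,0,0],[0,0,0.1,0,0,0]])

```text
time_s: 12.2
ee_pos: [551.1, 198.9, 8.1]
orientation: [0.0, 0.996, 0.091, 0.001]
contact_force: [-2.7, 0.4, 6.1]
grip_width: 0.668
```

Emit:
move_arm(increments=[[0,0,0,0,0,0],[0,0,0,0,0,0],[0,0,0,0,0,0],[0,0,0,0,0,0]], hand=0.77)

```text
time_s: 12.6
ee_pos: [551.0, 198.8, 7.3]
orientation: [-0.0, 0.996, 0.091, 0.0]
contact_force: [0.3, -0.1, -0.7]
grip_width: 0.77
```

Emit:
move_arm(increments=[[0,0,-1.0,0,0,0],[0,0,-3.0,0,0,0],[0,0,-7.0,0,0,0],[0,0,-10.0,0,0,0]])

```text
time_s: 13.0
ee_pos: [551.2, 198.9, 110.0]
orientation: [-0.0, 0.996, 0.091, 0.001]
contact_force: [0.8, -0.2, 0.7]
grip_width: 0.771
```

Run:
```python
from h import *
t,P=wristcloud('wr5.png');s=snap('side','side5.png');Q=cloud(s)
C=np.array([544,242.3])
for n,p,i,dc in (('side',Q,s['img'],(542.1,242.5)),('wrist',P,t['img'],(546.4,243.2))):
    a=np.radians(10.5);X=np.array([np.cos(a),np.sin(a)]);Y=np.array([-X[1],X[0]])
    r=rect(p,i,(24,38),(480,620),(140,260),75);d=r[1]-np.array(dc);print(n,r,'case frame',d@X-3,d@Y+45)
    m=(p[...,2]>20)&(np.hypot(p[...,0]-550,p[...,1]-198)<20);print(np.percentile(p[...,2][m],[5,50,95]))
o,R=st();print(o['ee_pos'],o['contact_force'])
json.dump([*np.round(o['ee_pos'],1).tolist(),10.5],open('cur.json','w'))
k=np.load('pics/wr5.png.npz')['img']
cv2.imwrite('pics/w5.png',cv2.resize(k[80:300,160:480,::-1],None,fx=2,fy=2))
```

```text
side (1007, array([555.8, 200. ]), array([99.7, 60.8]), 7.9) case frame 2.725582400209843 0.7150397292895221
[ 28.99720424 197.91250515 414.82372456]
wrist (9078, array([562.7, 188.6]), array([100.5,  82.1]), 11.1) case frame 3.0769953014212756 -11.65615701851393
[ 28.96080673 190.844845   204.89833168]
[552.82762744 199.23923474 112.27453072] [-0.51333255  1.1074578  -1.38304605]
```

View pics/w5.png

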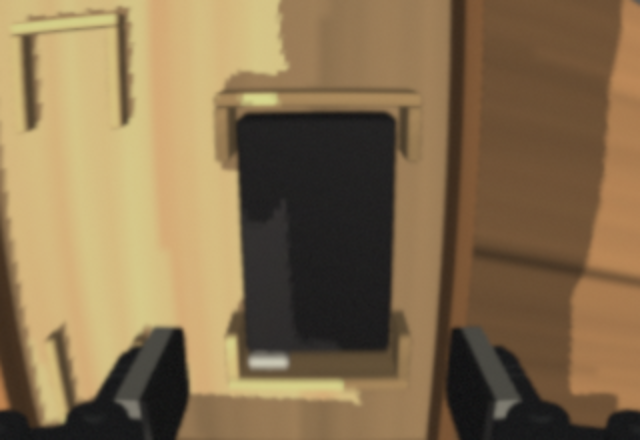

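The scale is seated in its bay with the lid shut; the catch shows at (267,362). Next is the rule.

Run:
```python
from h import *
plan([(527.6,-249.3,120,-6.5,46),(527.6,-249.3,3,-6.5,40)],[551.9,199.2,109.3,10.5],hold=2)
```

```text
[[-1.1,4.4,-0.1,0,0,2.0],[-2.1,8.7,-0.2,0,0,3.0],[-3.2,13.1,-0.3,0,0,5.0],[-4.2,17.5,-0.4,0,0,7.0],[-5.3,21.8,-0.5,0,0,8.0],[-6.3,26.2,-0.6,0,0,10.0],[-7.4,30.6,-0.7,0,0,12.0],[-8.5,34.9,-0.9,0,0,14.0]]
[[0.1,4.5,-0.1,0,0,1.0],[0.1,9.0,-0.2,0,0,3.0],[0.1,9.0,3.7,0,0,3.0],[0.1,9.0,7.6,0,0,3.0],[0.1,9.0,11.5,0,0,3.0],[0.1,9.0,11.5,0,0,3.0],[0.1,9.0,11.5,0,0,3.0]]
end [ 527.4 -249.3    3.3   -6.5] 15
```

Emit:
move_arm(increments=[[-1.1,4.4,-0.1,0,0,2],[-2.1,8.7,-0.2,0,0,3],[-3.2,13.1,-0.3,0,0,5],[-4.2,17.5,-0.4,0,0,7],[-5.3,21.8,-0.5,0,0,8],[-6.3,26.2,-0.6,0,0,10],[-7.4,30.6,-0.7,0,0,12],[-8.5,34.9,-0.9,0,0,14]], hand=1)

```text
time_s: 13.9
ee_pos: [530.0, -161.5, 116.1]
orientation: [-0.0, 0.999, -0.032, -0.0]
contact_force: [0.9, 0.3, -0.1]
grip_width: 1.002
```

Emit:
move_arm(increments=[[0.1,4.5,-0.1,0,0,1],[0.1,9.0,-0.2,0,0,3],[0.1,9.0,-0.2,0,0,3],[0.1,9.0,-0.2,0,0,3]])

```text
time_s: 14.3
ee_pos: [525.6, -250.1, 117.9]
orientation: [-0.0, 0.998, -0.058, -0.0]
contact_force: [0.0, 0.8, -0.4]
grip_width: 1.002
```

Run:
```python
from h import *
o,R=st();print(o['ee_pos'],np.degrees(np.arctan2(R[1,0],R[0,0])))
t,P=wristcloud('wr6.png')
s=snap('side')
for n,P,img in (('wrist',P,t['img']),('side',cloud(s),s['img'])):
    z=P[...,2];k=(P[...,0]>560)&(P[...,0]<640)&(P[...,1]>-290)&(P[...,1]<-220)&(img[...,0].astype(int)-img[...,2]>70)&(z>9)&(z<20);H=P[k].mean(0);print(n,'kn',k.sum(),H.round(1))
    for x0 in (545,520,490,460):
        m=(abs(P[...,0]-x0)<4)&(z>8)&(z<17)&(P[...,1]<-190)&(P[...,1]>-310)&(img.min(-1)>90);y=np.sort(P[m][:,1])
        if len(y)>4: print(x0,len(y),y[[0,-1]].round(1),'mid',((y[0]+y[-1])/2).round(1))
```

```text
[ 525.60958608 -250.12826378  117.85836343] -6.62675743739954
wrist kn 115 [ 596.9 -255.7   12.4]
545 333 [-271.8 -225.1] mid -248.5
520 304 [-272.5 -218.8] mid -245.6
490 278 [-273.1 -210.5] mid -241.8
460 246 [-274.7 -202.6] mid -238.7
side kn 5 [ 594.  -258.1   13.1]
545 12 [-270.9 -232.2] mid -251.5
520 12 [-271.3 -226.6] mid -249.0
490 18 [-273.1 -214.1] mid -243.6
460 17 [-267.2 -206.4] mid -236.8
```

Emit:
move_arm(increments=[[0.1,-0.1,4.0,0,0,0],[0.1,-0.1,8.0,0,0,0],[0.1,-0.1,11.7,0,0,0],[0.1,-0.1,11.7,0,0,0],[0.1,-0.1,11.7,0,0,0]])

```text
time_s: 14.9
ee_pos: [527.7, -248.0, 2.1]
orientation: [-0.0, 0.998, -0.056, -0.0]
contact_force: [0.6, 0.5, 0.1]
grip_width: 0.998
```

Emit:
move_arm(increments=[[0,0,0,0,0,0],[0,0,0,0,0,0],[0,0,0,0,0,0],[0,0,0,0,0,0],[0,0,0,0,0,0],[0,0,0,0,0,0],[0,0,0,0,0,0]], hand=0, squeeze=40)

```text
time_s: 15.6
ee_pos: [527.8, -249.2, 2.8]
orientation: [0.001, 0.998, -0.057, 0.001]
contact_force: [-0.8, 0.9, 10.7]
grip_width: 0.347
```

Run:
```python
from h import *
plan([(528,-248.5,20,-6.5,10),(528,-248.5,80,-6.5,40),(534,296.4,80,10.5,45),(534,296.4,55,10.5,25)],[528,-248.5,3,-6.5],hold=3)
```

```text
[[0.0,0.0,-0.8,0,0,0.0],[0.0,0.0,-1.7,0,0,0.0],[0.0,0.0,-4.7,0,0,0.0],[0.0,0.0,-7.7,0,0,0.0],[-0.4,-4.2,-7.7,0,0,-1.0],[-0.9,-8.3,-7.7,0,0,-3.0],[-1.3,-12.5,-7.7,0,0,-4.0],[-1.7,-16.7,-7.7,0,0,-5.0]]
[[-0.1,-4.2,-0.0,0,0,-2.0],[-0.1,-8.4,-0.0,0,0,-3.0],[-0.2,-12.6,-0.0,0,0,-4.0],[-0.3,-16.7,-0.0,0,0,-5.0],[-0.3,-20.9,-0.0,0,0,-7.0],[-0.4,-25.1,-0.0,0,0,-8.0],[-0.5,-29.3,-0.0,0,0,-9.0],[-0.5,-33.5,-0.0,0,0,-11.0]]
[[0.7,-4.1,-0.0,0,0,-1.0],[0.7,-4.1,2.5,0,0,-1.0],[0.7,-4.1,2.5,0,0,-1.0],[0.7,-4.1,2.5,0,0,-1.0],[0.7,-4.1,2.5,0,0,-1.0]]
end [533.9 296.   55.   10.5] 21
```

Emit:
move_arm(increments=[[0,0,-0.8,0,0,0],[0,0,-1.7,0,0,0],[0,0,-4.7,0,0,0],[0,0,-7.7,0,0,0],[-0.4,-4.2,-7.7,0,0,-1],[-0.9,-8.3,-7.7,0,0,-3],[-1.3,-12.5,-7.7,0,0,-4],[-1.7,-16.7,-7.7,0,0,-5]])

```text
time_s: 16.4
ee_pos: [529.0, -79.4, 78.8]
orientation: [-0.0, 1.0, -0.013, -0.0]
contact_force: [1.3, -1.0, -2.6]
grip_width: 0.346
```

Emit:
move_arm(increments=[[-0.1,-4.2,0,0,0,-2],[-0.1,-8.4,0,0,0,-3],[-0.2,-12.6,0,0,0,-4],[-0.3,-16.7,0,0,0,-5],[-0.3,-20.9,0,0,0,-7],[-0.4,-25.1,0,0,0,-8],[-0.5,-29.3,0,0,0,-9],[-0.5,-33.5,0,0,0,-11]])

```text
time_s: 17.2
ee_pos: [532.8, 255.8, 78.7]
orientation: [0.0, 0.997, 0.083, -0.0]
contact_force: [1.3, 0.3, -2.7]
grip_width: 0.344
```

Emit:
move_arm(increments=[[0.7,-4.1,0,0,0,-1],[0.7,-4.1,2.5,0,0,-1],[0.7,-4.1,2.5,0,0,-1],[0.7,-4.1,2.5,0,0,-1],[0.7,-4.1,2.5,0,0,-1]])

```text
time_s: 17.7
ee_pos: [534.1, 295.0, 54.5]
orientation: [-0.0, 0.996, 0.091, 0.001]
contact_force: [0.2, 0.5, -2.9]
grip_width: 0.346
```

Run:
```python
from h import *
t,P=wristcloud('wr7.png');o,R=st();p=o['ee_pos'];print(p,o['grip_width'],o['contact_force'],np.degrees(np.arctan2(R[1,0],R[0,0])))
a=np.radians(10.5);X=np.array([np.cos(a),np.sin(a)]);Y=np.array([-X[1],X[0]])
s=snap('side','side7.png')
for n,P,img in (('wrist',P,t['img']),('side',cloud(s),s['img'])):
    d=P[...,:2]-p[:2];cx=d@X;cy=d@Y;z=P[...,2];f=img.astype(int)
    k=(abs(cy)<25)&(cx>45)&(cx<95)&(z>48)&(z<90)&(f[...,0]-f[...,2]>60);print(n,'yellow',k.sum(),cx[k].mean().round(1),cy[k].mean().round(1),z[k].mean().round(1))
    b=(cx>-100)&(cx<100)&(abs(cy)<30)&(z>48)&(z<80)&(cx>25)
    for x0 in (35,45,55,65,75): 
        m=b&(abs(cx-x0)<3);print(x0,m.sum(),np.percentile(cy[m],[2,98]).round(1) if m.sum() else '',np.percentile(z[m],50).round(1) if m.sum() else '')
    if b.sum(): print('far end',cx[b].max().round(1))
    wl=(z>15)&(z<22)&(abs(cy)<35)&(cx>70)&(cx<105);print('far wall',np.percentile(cx[wl],[3,50,97]).round(1) if wl.sum() else '',wl.sum())
    wl=(z>16)&(z<22)&(abs(cy)<32)&(cx>45)&(cx<85);print('sidewalls',np.percentile(cy[wl],[3,20,80,97]).round(1) if wl.sum() else '',wl.sum())
k=t['img'];cv2.imwrite('pics/w7.png',cv2.resize(k[60:320,180:460,::-1],None,fx=2.2,fy=2.2,interpolation=cv2.INTER_CUBIC))
```

```text
[534.14812301 294.98438994  54.48803141] 0.34493701679692523 [ 0.02679672  0.60924832 -2.58290378] 10.38837419664505
wrist yellow 439 71.1 -0.4 63.8
35 824 [-15.1  14.5] 62.8
45 881 [-15.3  14.3] 62.9
55 843 [-14.9  14.4] 62.8
65 936 [-13.5  14.6] 63.0
75 946 [-14.3  13.6] 63.0
far end 86.4
far wall [71.9 89.9 93.7] 1139
sidewalls [-21.  -19.4  23.9  25.3] 787
side yellow 0 nan nan nan
35 1 [-8.6 -8.6] 65.3
45 3 [-2.8 14.2] 61.7
55 4 [-11.4  13.5] 60.7
65 6 [-11.3  14.8] 55.1
75 2 [12.9 13.6] 56.9
far end 83.2
far wall [ 72.6  88.4 104.7] 116
sidewalls [ 0.9 20.1 24.3 25.5] 57<stdin>:7: RuntimeWarning: Mean of empty slice.
  ret = ret.dtype.type(ret / rcount)
```

View pics/w7.png

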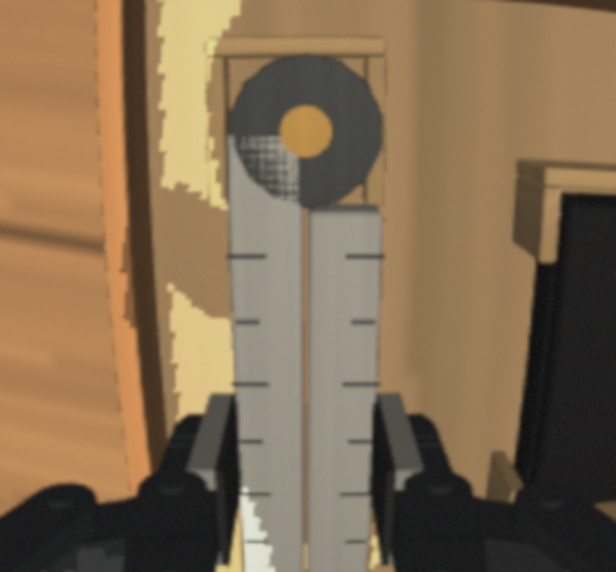

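The rule is shut and straight in the grip. Its bay's outer walls are at columns 207/385 and the rule centre at 306, so it has to shift about 2.5 mm towards +Y, and about 2 mm back along x judging by the end gap.

Emit:
move_arm(increments=[[-0.2,-0.25,0,0,0,0],[-0.2,-0.25,1.2,0,0,0],[-0.2,-0.25,2.4,0,0,0],[-0.2,-0.25,3.2,0,0,0],[-0.2,-0.25,3.8,0,0,0],[-0.2,-0.25,4.3,0,0,0],[-0.2,-0.25,4.5,0,0,0],[-0.2,-0.25,4.5,0,0,0]])

```text
time_s: 18.6
ee_pos: [531.0, 297.7, 8.9]
orientation: [0.0, 0.996, 0.091, 0.0]
contact_force: [-2.5, -2.6, 2.4]
grip_width: 0.349
```

Emit:
move_arm(increments=[[0,0,0.05,0,0,0],[0,0,0.05,0,0,0],[0,0,0,0,0,0],[0,0,0,0,0,0],[0,0,0,0,0,0]], hand=0.5)

```text
time_s: 19.1
ee_pos: [531.1, 297.8, 8.4]
orientation: [-0.0, 0.996, 0.091, 0.0]
contact_force: [-0.3, -0.5, -0.8]
grip_width: 0.497
```

Emit:
move_arm(increments=[[0,0,-1.0,0,0,0],[0,0,-3.0,0,0,0],[0,0,-7.0,0,0,0],[-4.0,0,-11.0,0,0,0],[-8.0,0,-15.0,0,0,0],[-12.0,0,-17.0,0,0,0],[-12.0,0,-17.0,0,0,0],[-12.0,0,-17.0,0,0,0]])

```text
time_s: 19.9
ee_pos: [412.7, 276.1, 180.0]
orientation: [-0.0, 0.996, 0.091, 0.001]
contact_force: [0.7, -0.1, -0.9]
grip_width: 0.5
```

Run:
```python
from h import *
t,P=wristcloud('wr8.png');o,R=st();print(o['ee_pos'],o['contact_force'])
k=t['img'];f=k.astype(int);z=P[...,2]
r=rect(P,k,(28,36),(380,720),(80,400));print('rim',r)
C=np.array(r[1]);a=np.radians(10.5);X=np.array([np.cos(a),np.sin(a)]);Y=np.array([-X[1],X[0]])
d=P[...,:2]-C;cx=d@X;cy=d@Y
m=(abs(cy-55)<14)&(abs(cx)<80);print('rule z pct',np.percentile(z[m],[5,25,50,75,95]).round(1))
for x0 in (-60,-30,0,30): 
    g=(abs(cx-x0)<5)&(abs(cy-55)<25)&(z>14)&(z<23)&(k.max(-1)-k.min(-1).astype(int)<35)&(k.max(-1)>60);print(x0,g.sum(),np.percentile(cy[g],[3,97]).round(1) if g.sum() else '','z',np.median(z[g]).round(1))
y=(abs(cy-55)<20)&(abs(cx)>45)&(abs(cx)<90)&(f[...,0]-f[...,2]>90)&(z>15)&(abs(abs(cx)-67)<8)&(abs(cy-55)<6);print('yellow',y.sum(),cx[y].mean(),cy[y].mean())
m=(abs(cy+45)<27)&(abs(cx)<40);print('scale z',np.percentile(z[m],[5,50,95]).round(1))
dk=(k.max(-1)<75)&(z>26)&(z<36)&(abs(cy+45)<34)&(abs(cx)<60);q=np.stack([cx,cy],-1)[dk].astype(np.float32);print('scale rect',cv2.minAreaRect(q),np.percentile(q,[1,99],0))
cv2.imwrite('pics/w8.png',cv2.resize(k[0:230,140:460,::-1],None,fx=2.4,fy=2.4,interpolation=cv2.INTER_CUBIC))
```

```text
[413.44983706 276.08726374 178.86050749] [ 0.44122851 -0.72938636 -0.02798326]
rim (10168, array([527.1, 239.9]), array([185.6, 209. ]), 10.6)
rule z pct [ 5.6 16.7 17.3 17.8 18.6]
-60 261 [41.9 70.4] z 17.4
-30 325 [41.7 70.5] z 17.4
0 303 [41.3 70.1] z 17.3
30 286 [41.6 70. ] z 17.4
yellow 0 nan nan
scale z [ 5.5 29.6 31.2]
scale rect ((13.659320831298828, -46.01445770263672), (92.66670227050781, 61.34223937988281), 0.2982999086380005) [[-22.59943632 -71.83882889]
 [ 59.16629143 -15.87416829]]<stdin>:10: RuntimeWarning: Mean of empty slice.
  ret = ret.dtype.type(ret / rcount)
```

Run:
```python
from h import *
s=snap('side');P=cloud(s);z=P[...,2];k=s['img']
C=np.array([542.1,242.5]);a=np.radians(10.5);X=np.array([np.cos(a),np.sin(a)]);Y=np.array([-X[1],X[0]]);d=P[...,:2]-C;cx=d@X;cy=d@Y
for x in (-35,0,35): print('scale z',x,[np.nanmedian(z[(abs(cx-x)<6)&(abs(cy+45-y)<5)]).round(1) for y in (-20,0,20)])
for x in (-60,-30,0,30,60): print('rule z',x,[np.nanmedian(z[(abs(cx-x)<6)&(abs(cy-55-y)<4)]).round(1) for y in (-9,9)])
dk=(k.max(-1)<75)&(z>26)&(z<36)&(abs(cy+45)<31)&(abs(cx)<53);q=np.stack([cx,cy],-1)[dk];print(np.percentile(q,[1,99],0).round(1))
t=snap('top');P=cloud(t);k=t['img'].astype(int);d=P[...,:2]-C;cx=d@X;cy=d@Y;m=(abs(cy-55)<15)&(abs(cx)<90)&(k.max(-1)-k.min(-1)<30)&(k.max(-1)>90);print('rule top-view extent',np.percentile(cx[m],[1,99]).round(1),np.percentile(cy[m],[1,99]).round(1))
```

```text
scale z -35 [np.float64(29.6), np.float64(29.7), np.float64(30.4)]
scale z 0 [np.float64(nan), np.float64(29.5), np.float64(30.3)]
scale z 35 [np.float64(nan), np.float64(30.9), np.float64(30.5)]
rule z -60 [np.float64(18.0), np.float64(17.9)]
rule z -30 [np.float64(18.1), np.float64(18.3)]
rule z 0 [np.float64(18.3), np.float64(18.0)]
rule z 30 [np.float64(18.3), np.float64(17.4)]
rule z 60 [np.float64(17.6), np.float64(18.3)]
[[-43.6 -70.8]
 [ 47.9 -15.2]]
rule top-view extent [-80.1  75. ] [40.4 69.8]
  return np.nanmean(a, axis, out=out, keepdims=keepdims)
```

Both parts lie flat at the heights expected on the floor: the rule's top is at 18 mm and the scale's at 30 mm. The scale is centred to within about 2 mm in the side view. Handing in.

```bash
python3 -c "
from h import *
print(arm.job_done())"
```

```text
the job is handed in; nothing more can be done
None
```

I folded the steel rule shut, latched the black scale's lid, and put each in its own bay of the case. I handed the job in at about 20 s with the gripper clear; no verdict was reported.

**Last checks**
- **Scale:** the lid top is level at about 30 mm above the bench, as expected for a shut scale on the 6 mm floor. The side view puts it within about 2 mm of centre along the bay and across it.
- **Rule:** the top is at about 18 mm along its whole length, so it lies flat on the floor. It is about 1 mm off centre across the bay and in line.

**Checks that disagreed or could not be made**
- **Wrist and side cameras:** they differ by about 4 mm in x, so I used the average.
- **Last wrist check:** it cut off the far rim, so its along-bay figures were not usable. It would have put the scale about 8 mm off along the bay. I took the side view instead, because the scale lies flat between end walls that leave it only about 4 mm.
- **Rule along its bay:** I could not measure this cleanly. It rests on the bay's end-walled floor, so it should be within about 4 mm.
- **Other objects:** I saw no sign of touching any of them, but I did not re-measure their positions at the end.
- **Last picture:** the 12-picture limit blocked it, so the final check was on depth numbers only.

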